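# Lock the squeeze-and-turn lid onto the swab canister

## Task

Close the swab canister: take the lid off its pad by its two grey tabs, keep the tabs squeezed together while you set it into the canister's mouth, press it down on the seal and turn it clockwise as far as it goes, then let go so that both tabs spring back out and lock it. Go by feel and do not force it - more than about 60 N on the canister cracks it - and leave the gel bottle, the carton and the tape roll where they stand.

Things in the scene. Friction and masses are not known exactly. Their poses are not given: they have to be found in the camera images.
- lid: White round lid, 116 mm across, 0.16 to 0.26 kg, loose, lying right way up on the pad. Origin: centre of its underside, z up. Plug 84 mm across and 11 mm deep, then a disc 4 mm thick, top face 15 mm above the underside, with two grey tabs on it and a blue mark over each lug. Half a turn makes no difference.
- tab_grip (a point): Lid's axis, 36 mm above its underside, midway between the two upright grey tabs (+y and -y sides): flat pads 24 mm wide along the lid's x, 5 mm thick, 15 to 47 mm above the underside. Outer faces 40 mm apart at rest, 26 mm squeezed fully. They are the only grip. Each draws in a latch pin under the disc: tip 49 mm from the axis at rest, flush with the plug when squeezed.
- tab_left (a joint): How far the lid's +y tab is squeezed inward: 0 at rest, 0.007 m fully in. Spring: 3.5 N to start it, 8.4 N fully in.
- tab_right (a joint): The same for the lid's -y tab.
- lug (a point): Outer end, top edge, of the lid's +x bayonet lug; its twin is on -x. Lugs at the foot of the plug, 18 mm wide, 4 mm high, reaching 48 mm from the axis.
- holder: Grey steel bench holder, screwed down, base plate 150 mm square and 8 mm thick, with two rubber-lined cheeks that clamp the clear swab canister firmly against turning and carry it and its seal. Origin: centre of the plate's underside, on the canister's axis.
- mouth (a point): Centre of the canister's mouth, level with its white rim, 130 mm above the bench (rim 122 mm across), z up, axes as the holder's. The ledge inside has an 88 mm opening (plug play 2 mm each way) and two notches for the lugs, 22 mm wide, with blue marks beside them on the rim: along +x and -x within 0.6 rad either way. That angle is not measured (the jar was clamped by hand): look or feel for it.
- ledge_under (a point): Underside of the inner ledge, 5 mm below the rim (its top is at rim height). Off the notches the lugs rest on the ledge, lid underside at rim height; in them the lid drops 6.5 mm until its disc meets the seal. Latch pins pass the ledge only when squeezed in.
- seal_top (a point): Top of the orange rubber seal ring, 103 to 113 mm across, 4.5 mm above the rim. From first touch the lid must be pressed 2.5 mm (7 N) for the lugs to clear the ledge; 4 mm (11 N) is the end of travel. Pressed so, the lid turns with a drag of 0.1 to 0.3 N m; at the stop the torque climbs steeply past 0.7 N m.
- seat (a point): Where the centre of the locked lid's underside lies: 9 mm below the rim, the seal pressing the lugs up against the ledge. Pressed down, the lid turns clockwise seen from above, about 0.79 rad from notch centre to a hard stop; there the freed tabs spring out, pins in their pockets, and the lid's blue marks stand at the black rim marks.
- pad: Pale blue bench pad, 190 x 170 mm, 3 mm thick, fixed, on which the lid lies. Origin: centre of its underside.
- gel_bottle: White bottle with blue cap, 64 mm across, 150 mm tall, loose; not to be moved. Origin: centre of its foot.
- carton: White and purple carton, 50 x 50 x 85 mm, loose; not to be moved. Origin: centre of its underside.
- tape_roll: Cream tape roll lying flat, 64 mm across, 24 mm tall, loose; not to be moved. Origin: centre of its underside.
Mind the look-alikes: they are no part of the job. Of the things like the lid, leave any that is brown or purple; of the rest the smaller one is meant.

How it is judged:
On the way:
1. the lid's plug is down inside the mouth with both tabs squeezed in (horizontal distance between lid and mouth below 0.005 m and z of lid in the frame of mouth below -0.0045 m and value of joint each of tab_left, tab_right above 0.0045 m), for 0.1 s.
At the end, for the whole second after the job is handed in: The lid is level in the canister's mouth, within 5 mm of its axis, its underside at least 7.8 mm below the rim (lugs under the ledge), both tabs sprung out to within 2.5 mm of rest (pins in their pockets), at rest and let go (horizontal distance between lid and mouth below 0.005 m and z of lid in the frame of mouth below -0.0078 m and angle between lid's own z axis and vertical below 0.05 rad and value of joint each of tab_left, tab_right below 0.0025 m and linear speed of lid below 0.01 m/s); the robot touches nothing.
It fails at once if more than 60 N between the lid and the canister or holder (contact force between lid and holder above 60 N).
It fails at once if the gel bottle, the carton or the tape roll is shifted by more than 15 mm (distance of any of gel_bottle, carton, tape_roll from where it was at the start of the episode above 0.015 m).
It also fails if it takes over 64 s, if anything falls off the work surface, if the arm or the gripper's body presses on something with over 40 N, if the wrist force passes 120 N, or if a joint passes its speed limit or range.

## Robot

A 7-joint arm with a two-finger parallel gripper is mounted at the origin on the work surface. World frame = base frame: x ahead of the robot, y to its left, z up, the work surface at z = 0. Lengths are in m, angles in rad, forces in N, time in s.
With the tool pointing down it reaches from about 0.425 to 0.875 m from the base axis. Payload 4.7 kg.
Tool frame: the origin (TCP) lies between the finger pads; the fingertips stand 14 mm ahead of it and the grasp point (between the pads) lies 5 mm behind it; x points along the fingers, y is the direction in which the jaws open and shut, and the axes are right-handed (so a half turn about x gives the same grasp; the last joint's range is limited). The gripper opens to 87 mm and grips with 3 to 60 N. Pads are 19 mm wide; open, the fingers measure 117 mm over their backs; the gripper's body (75 mm by 190 mm) begins 51 mm behind the grasp point.
Start: joints at [1.213, 0.321, -0.07, 1.45, 0.023, 1.371, -0.057], TCP at [0.236, -0.606, 0.237] pointing down, gripper open.
Joint ranges: [-2.86, 2.86], [-0.3, 2.09], [-1.38, 1.24], [0.06, 2.45], [-1.56, 4.7], [0.09, 2.05], [-2.69, 2.69]. Speed limits (rad/s): [2.57, 2.57, 3.14, 3.14, 3.14, 3.14, 3.14].

## Interface

Orientations are given as a unit quaternion [w, x, y, z].
In Python, from workcell import env gives the robot as it stands.
- The arm moves only by the tool servo_tool, never from a script. Its argument "deltas" is a list of rows, each an object with "translation": the shift along the world's x, y, z in mm, a list of three; "turn": the turn about the world's z in degrees; "fingers": the closure, from 0 (fully open) to 1 (shut). In form: [{"translation": [dx, dy, dz], "turn": turn, "fingers": fingers}, ...]. A call has 1 to 20 rows; each row is the pose to reach, as a shift and turn from the pose measured when the call began; what a row does not reach only later rows make up. A row lasts 1/8 s, in which the tool goes at most 62.5 mm and 10.7 degrees, less where a joint would pass 70% of its speed; a pose out of reach is approached as far as the arm can. A call with a gripper value outside its range is refused whole. The fingers move at their own pace and stop on an object; the grip force is fixed at half the most. Time passes only in rows, so rows that repeat a pose let the fingers close. It gives the time, the measured TCP pose, the force and the opening at its end, in the units of the state.
- env.state(): the state, without advancing time (a new reading comes with each control period).
- env.snapshot(name): name is "scene" or "top" or "wrist"; returns the picture (400x640x3 uint8, blue, green, red); there is no depth.
- env.camera_info(name): a dict with "fx", "fy", "cx", "cy" (pixels), "R" (3x3) and "t" (3): a world point X has camera coordinates R X + t. Camera axes: x right, y down, z forward; pixel columns grow to the right and rows downward; lengths in m; the calibration is good to about 2 mm. A picture is of the moment at which its call begins: read the wrist's pose just before it. camera_info takes no time and is no camera call; for the wrist camera it gives the pose at the moment of the call.
- env.finish_job(): hands the job in, once; it reports no verdict.
The state is a dict: "t": time; "q": joint angles; "qvel": joint speeds; "tau": joint torques, N m; "eef_pos": TCP position; "tcp_rot": TCP orientation; "wrist_force": force on the tool from outside, world axes, zero at the start; "torque": the same for the moment, N m; "grip_width": finger opening in m.
Only numpy, scipy, OpenCV 4.12 (cv2) and the standard library are available. Lean on these libraries where they do the work, as an engineer would, in place of code of your own. Each camera call takes 0.05 s, during which the arm holds its last target. There are 200 camera calls.

## Working session

There is one attempt and no reset: what is moved stays moved. The work goes in short steps, Python scripts to look and compute and a tool call to move; the robot and the scene stay as the last step left them, time stands still between calls to the robot, and variables do not carry over. Pictures are saved under pics/ and viewed, about 8 in all and at most 12, crops included, and the job is handed in when it is done.

Besides the shell and the picture viewer there is one more tool, called as a command line: name --argument value ..., lists and objects as JSON in quotes. servo_tool: Moves the arm, as the interface text tells. Its arguments: {"type":"object","properties":{"deltas":{"type":"array","items":{"type":"object","properties":{"translation":{"type":"array","items":{"type":"number"}},"turn":{"type":"number"},"fingers":{"type":"number"}}}}},"required":["deltas"]}

```bash
mkdir -p pics; cat > h.py <<'E'
import numpy as np, cv2
from workcell import env
def ray(n,u,v,z,ci=None):
    c=ci or env.camera_info(n); R=np.array(c["R"]);t=np.array(c["t"])
    d=R.T@np.array([(u-c["cx"])/c["fx"],(v-c["cy"])/c["fy"],1]); o=-R.T@t
    return o+d*(z-o[2])/d[2]
E
python3 - <<'E'
from h import *
for n in("scene","top"):
    cv2.imwrite(f"pics/{n}0.png",env.snapshot(n)); c=env.camera_info(n); print(n,c["fx"],-np.array(c["R"]).T@np.array(c["t"]),np.array(c["R"]).round(2).tolist())
print(env.state())
E
```

```text
scene 486.3013466882772 [1.03281828 0.71818989 0.90490163] [[-0.83, 0.55, 0.01], [0.37, 0.57, -0.73], [-0.41, -0.61, -0.68]]
top 420.6609692714556 [0.46457932 0.00772924 1.30814006] [[0.02, -1.0, -0.01], [-1.0, -0.02, -0.06], [0.06, 0.01, -1.0]]
{'t': 0.1, 'q': array([ 1.21310748,  0.32175466, -0.0700958 ,  1.45155336,  0.02262392,
        1.37079287, -0.05690853]), 'qvel': array([ 5.14966303e-05, -1.38159780e-03,  7.00210581e-04, -2.33332406e-03,
        7.23493851e-04,  3.03626370e-04, -1.46349499e-04]), 'tau': array([-1.56561523e-04, -4.92568409e+01, -4.05836692e-01, -3.13402104e+01,
       -6.42074109e-02,  3.95350065e-02,  7.41622716e-05]), 'eef_pos': array([ 0.23591783, -0.60517136,  0.23556702]), 'tcp_rot': array([-0.13011403, -0.69477032, -0.13129283,  0.69507318]), 'wrist_force': array([0.23405762, 0.40521748, 0.43498123]), 'torque': array([0.01435296, 0.01237384, 0.014297  ]), 'grip_width': 0.08696735774354773}
```

View pics/top0.png

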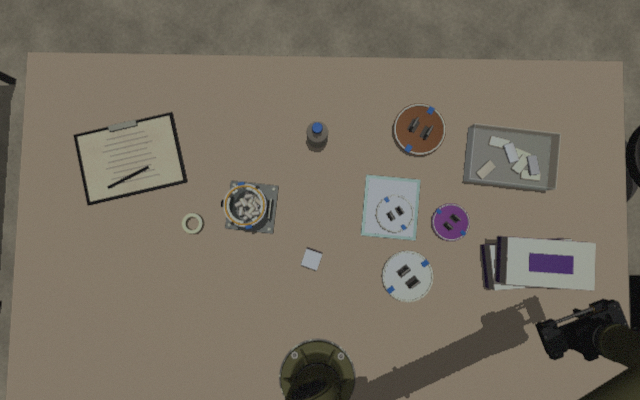

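View pics/scene0.png

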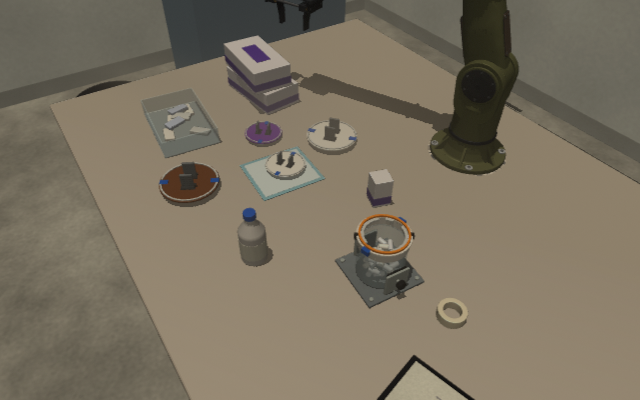

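Four lids in the top view: white on the pad (394,213, about 38 px = 116 mm), larger white (407,276, about 50 px), brown (419,130) and purple (450,222). The white lid on the pad fits: it is the smaller white one. The canister is at about (245,205). I'll confirm with an enlarged crop and measure.

```bash
python3 - <<'E'
from h import *
im=cv2.imread("pics/top0.png")
a=cv2.resize(im[165:265,350:450],None,fx=4,fy=4,interpolation=cv2.INTER_CUBIC);b=cv2.resize(im[155:255,195:295],None,fx=4,fy=4,interpolation=cv2.INTER_CUBIC)
cv2.imwrite("pics/crop.png",np.hstack([b,a]))
for u,v,z in((394,213,.018),(407,276,.015),(245,205,.13),(252,207,.0),(317,130,.15),(312,259,.085),(192,224,.024)): print(u,v,ray("top",u,v,z).round(3))
hsv=cv2.cvtColor(im,cv2.COLOR_BGR2HSV)
m=cv2.inRange(hsv,(100,120,60),(125,255,255))
n,l,s,c=cv2.connectedComponentsWithStats(m)
for i in range(1,n):
    if s[i,4]>2: print(c[i].round(1),s[i,4])
m=cv2.inRange(im,(0,0,0),(75,75,75)); m[:195]=0;m[232:]=0;m[:,:375]=0;m[:,415:]=0
n,l,s,c=cv2.connectedComponentsWithStats(m)
for i in range(1,n): print("tab",c[i].round(1),s[i])
E
```

```text
394 213 [ 0.503 -0.226  0.018]
407 276 [ 0.313 -0.268  0.015]
245 205 [0.514 0.212 0.13 ]
252 207 [0.514 0.212 0.   ]
317 130 [0.726 0.013 0.15 ]
312 259 [0.364 0.021 0.085]
192 224 [0.458 0.39  0.024]
[430.2 110.1] 30
[316.8 127.5] 81
[408.  147.9] 32
[240.3 183.2] 12
[386.2 199.4] 12
[438.1 210.9] 15
[248.1 226.7] 17
[403.1 226.9] 15
[462.3 232.3] 16
[424.4 262.9] 29
[390.  289.3] 27
tab [398.9 210.6] [396 207   7   8  32]
tab [389.6 216.2] [387 212   6   9  23]
tab [393. 216.] [393 216   1   1   1]
```

View pics/crop.png

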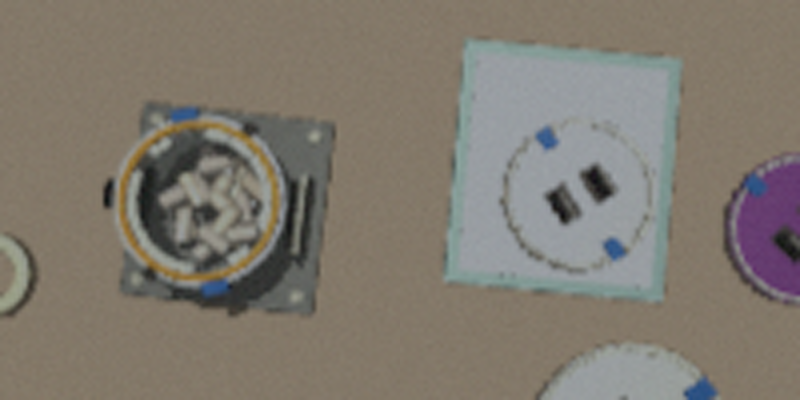

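```bash
cat >> h.py <<'E'
from scipy.spatial.transform import Rotation as Ro
def yaw(s=None):
    q=(s or env.state())["tcp_rot"]; M=Ro.from_quat([q[1],q[2],q[3],q[0]]).as_matrix()
    return np.degrees(np.arctan2(M[1,1],M[0,1])), M
E
python3 - <<'E'
from h import *
y,M=yaw(); print("toolyaw(y axis)",y,"\n",M.round(3))
def P(u,v,z): return ray("top",u,v,z)
for nm,a,b,z in(("lid",(386.2,199.4),(403.1,226.9),.018),("can",(240.3,183.2),(248.1,226.7),.13)):
    A,B=P(*a,z),P(*b,z);d=B-A
    print(nm,((A+B)/2).round(4),np.hypot(d[0],d[1]),np.degrees(np.arctan2(d[1],d[0])))
A,B=P(398.9,210.6,.05),P(389.6,216.2,.05);d=B-A
print("tabs",((A+B)/2).round(4),np.hypot(*d[:2]),np.degrees(np.arctan2(d[1],d[0])))
# holder plate corners (crop px -> image), z=8mm
for c in((150,105),(332,122),(312,313),(122,293)): print(P(195+c[0]/4,155+c[1]/4,.008).round(3))
E
```

```text
toolyaw(y axis) -68.69609041255086 
 [[-0.001  0.363 -0.932]
 [ 0.002 -0.932 -0.363]
 [-1.    -0.002  0.   ]]
lid [ 0.503  -0.2284  0.018 ] 0.09825809238844578 -147.84663793893614
can [0.5147 0.2139 0.13  ] 0.12438996671495385 -168.14729127373462
tabs [ 0.5012 -0.2214  0.05  ] 0.03254544667148038 121.9999860683806
[0.593 0.274 0.008]
[0.582 0.132 0.008]
[0.434 0.144 0.008]
[0.447 0.291 0.008]
```

servo_tool --deltas '[{"translation": [266,379,-30],"turn": 10.9,"fingers": 0},{"translation": [266,379,-30],"turn": 10.9,"fingers": 0},{"translation": [266,379,-30],"turn": 10.9,"fingers": 0},{"translation": [266,379,-30],"turn": 10.9,"fingers": 0},{"translation": [266,379,-30],"turn": 10.9,"fingers": 0},{"translation": [266,379,-30],"turn": 10.9,"fingers": 0},{"translation": [266,379,-30],"turn": 10.9,"fingers": 0},{"translation": [266,379,-30],"turn": 10.9,"fingers": 0},{"translation": [266,379,-30],"turn": 10.9,"fingers": 0},{"translation": [266,379,-30],"turn": 10.9,"fingers": 0},{"translation": [266,379,-30],"turn": 10.9,"fingers": 0},{"translation": [266,379,-30],"turn": 10.9,"fingers": 0}]'

```text
t: 1.6
eef_pos: [0.5013, -0.2275, 0.2056]
tcp_rot: [-0.195, -0.679, -0.196, 0.68]
wrist_force: [-0.2, 0.0, 0.2]
grip_width: 0.0871
```

```bash
python3 - <<'E'
from h import *
s=env.state(); print(s["t"],s["eef_pos"],yaw(s)[0],s["q"].round(2),s["wrist_force"])
c=env.camera_info("wrist"); im=env.snapshot("wrist"); cv2.imwrite("pics/w1.png",im)
import pickle; pickle.dump(c,open("c1.pkl","wb"))
print(c["fx"],-np.array(c["R"]).T@np.array(c["t"]))
hsv=cv2.cvtColor(im,cv2.COLOR_BGR2HSV)
m=cv2.inRange(hsv,(100,120,60),(125,255,255))
n,l,st,ce=cv2.connectedComponentsWithStats(m)
for i in range(1,n):
    if st[i,4]>30: print(ce[i].round(1),st[i,4],ray("wrist",*ce[i],.018,c).round(4))
E
```

```text
1.6 [ 0.50128205 -0.22748     0.20559796] -57.93277674465915 [ 0.75  0.15 -0.41  1.73  0.06  1.27 -0.68] [-0.16734348  0.00550386  0.19015143]
345.31503630559257 [ 0.55849745 -0.19272247  0.35364842]
[484.2   7.6] 432 [ 0.7043 -0.2696  0.018 ]
[324.5 123. ] 203 [ 0.5447 -0.2034  0.018 ]
[324.  220.5] 155 [ 0.4615 -0.2552  0.018 ]
[440.9 230.3] 69 [ 0.5165 -0.363   0.018 ]
```

View pics/w1.png

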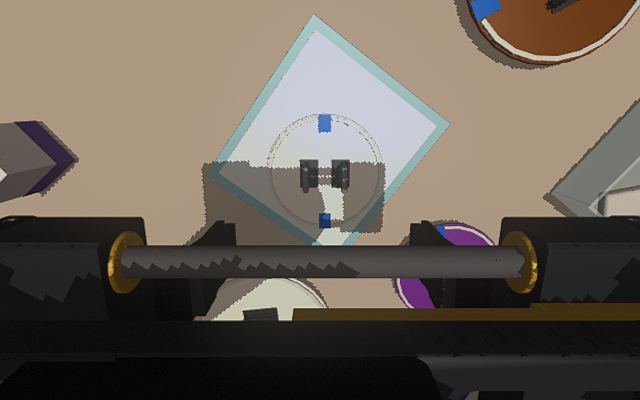

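The lid's marks at (324,123) and (324,220) give its centre as (0.503,-0.229) with x axis at 32°. The tabs at (309,172) and (341,172) line up with the jaws. Descending to grasp.

servo_tool --deltas '[{"translation": [2,-2,-60],"turn": 0,"fingers": 0},{"translation": [2,-2,-110],"turn": 0,"fingers": 0},{"translation": [2,-2,-150],"turn": 0,"fingers": 0},{"translation": [2,-2,-169],"turn": 0,"fingers": 0},{"translation": [2,-2,-169],"turn": 0,"fingers": 0.3},{"translation": [2,-2,-169],"turn": 0,"fingers": 0.5},{"translation": [2,-2,-169],"turn": 0,"fingers": 1},{"translation": [2,-2,-169],"turn": 0,"fingers": 1},{"translation": [2,-2,-169],"turn": 0,"fingers": 1},{"translation": [2,-2,-169],"turn": 0,"fingers": 1}]'

```text
t: 2.9
eef_pos: [0.5035, -0.2291, 0.037]
tcp_rot: [-0.195, -0.679, -0.196, 0.68]
wrist_force: [-0.8, -0.6, 1.6]
grip_width: 0.0349
```

```bash
python3 - <<'E'
from h import *
s=env.state(); print(s["t"],s["eef_pos"],yaw(s)[0],s["q"].round(2),s["wrist_force"],s["grip_width"])
E
```

```text
2.9 [ 0.50347279 -0.22910068  0.03695504] -57.8949399149645 [ 0.72  0.33 -0.39  1.89  0.15  0.95 -0.75] [-0.82759777 -0.58494349  1.58575971] 0.034864837816338964
```

Opening is 34.9 mm and still closing. I'll finish the squeeze, then lift.

servo_tool --deltas '[{"translation": [0,0,0],"turn": 0,"fingers": 1},{"translation": [0,0,0],"turn": 0,"fingers": 1},{"translation": [0,0,0],"turn": 0,"fingers": 1},{"translation": [0,0,0],"turn": 0,"fingers": 1},{"translation": [0,0,5],"turn": 0,"fingers": 1},{"translation": [0,0,20],"turn": 0,"fingers": 1},{"translation": [0,0,50],"turn": 0,"fingers": 1},{"translation": [0,0,100],"turn": 0,"fingers": 1},{"translation": [0,0,150],"turn": 0,"fingers": 1},{"translation": [0,0,190],"turn": 0,"fingers": 1},{"translation": [0,0,190],"turn": 0,"fingers": 1}]'

```text
t: 4.28
eef_pos: [0.5056, -0.2298, 0.2315]
tcp_rot: [0.197, 0.681, 0.194, -0.678]
wrist_force: [1.3, 1.2, -2.3]
grip_width: 0.0248
```

```bash
python3 - <<'E'
from h import *
s=env.state(); print(s["t"],s["eef_pos"],yaw(s)[0],s["q"].round(2),s["wrist_force"],s["grip_width"])
c=env.camera_info("wrist"); im=env.snapshot("wrist"); cv2.imwrite("pics/w2.png",im)
z=s["eef_pos"][2]
hsv=cv2.cvtColor(im,cv2.COLOR_BGR2HSV)
m=cv2.inRange(hsv,(100,120,40),(125,255,255))
n,l,st,ce=cv2.connectedComponentsWithStats(m)
for i in range(1,n):
    if st[i,4]>30: print(ce[i].round(1),st[i],ray("wrist",*ce[i],z-.019,c).round(4))
E
```

```text
4.275 [ 0.50562943 -0.229778    0.23152385] -57.89007170965956 [ 0.76  0.14 -0.41  1.69  0.06  1.32 -0.68] [ 1.26467942  1.24389682 -2.31274009] 0.024809199225679538
[465.6  17.1] [452   3  28  29 454] [ 0.6286 -0.2289  0.2125]
[322.3 142.9] [310 127  25  33 805] [ 0.5476 -0.2045  0.2125]
```

View pics/w2.png

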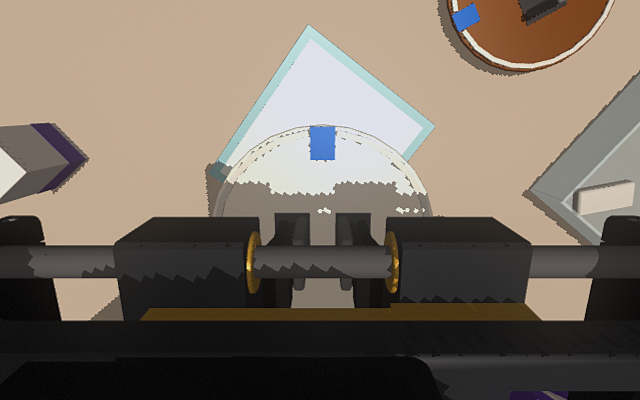

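Lid held level, opening 24.8 mm, tabs fully squeezed, with the lid's mark at (322,143) seen at 49 mm radius. Next, carry it to a viewpoint beside the mouth.

servo_tool --deltas '[{"translation": [-9,38,20],"turn": 0,"fingers": 1},{"translation": [-18,80,20],"turn": 0,"fingers": 1},{"translation": [-28,120,20],"turn": 0,"fingers": 1},{"translation": [-38,160,20],"turn": 0,"fingers": 1},{"translation": [-48,200,20],"turn": 0,"fingers": 1},{"translation": [-58,240,20],"turn": 0,"fingers": 1},{"translation": [-68,280,20],"turn": 0,"fingers": 1},{"translation": [-78,320,20],"turn": 0,"fingers": 1},{"translation": [-86,360,20],"turn": 0,"fingers": 1},{"translation": [-90,384,20],"turn": 0,"fingers": 1},{"translation": [-90,384,20],"turn": 0,"fingers": 1},{"translation": [-90,384,20],"turn": 0,"fingers": 1}]'

```text
t: 5.82
eef_pos: [0.4138, 0.1534, 0.2478]
tcp_rot: [-0.196, -0.68, -0.195, 0.68]
wrist_force: [-0.5, -0.1, -2.7]
grip_width: 0.0249
```

```bash
python3 - <<'E'
from h import *
s=env.state(); print(s["t"],s["eef_pos"],yaw(s)[0],s["q"].round(2),s["wrist_force"],s["grip_width"])
c=env.camera_info("wrist"); im=env.snapshot("wrist"); cv2.imwrite("pics/w3.png",im)
hsv=cv2.cvtColor(im,cv2.COLOR_BGR2HSV)
m=cv2.inRange(hsv,(100,120,40),(125,255,255))
n,l,st,ce=cv2.connectedComponentsWithStats(m)
for i in range(1,n):
    if st[i,4]>30: print(ce[i].round(1),st[i],ray("wrist",*ce[i],.13,c).round(4))
m=cv2.inRange(hsv,(5,150,90),(18,255,255))
ys,xs=np.nonzero(m); print("orange",len(xs))
p=np.array([ray("wrist",u,v,.1345,c)[:2] for u,v in zip(xs,ys)])
p=p[np.linalg.norm(p-[.515,.214],axis=1)<.08]
A=np.c_[2*p,np.ones(len(p))]
for _ in range(5):
    k,*_2=np.linalg.lstsq(A,(p**2).sum(1),rcond=None); r=np.sqrt(k[2]+k[0]**2+k[1]**2)
    d=np.linalg.norm(p-k[:2],axis=1)-r; keep=abs(d)<.006; p=p[keep];A=A[keep]
print("seal centre",k[:2],"r",r,len(p))
E
```

```text
5.825 [0.41380353 0.15336105 0.24778138] -57.9486629085014 [ 0.47 -0.15 -0.79  1.89 -0.11  1.35 -1.31] [-0.49192877 -0.08745885 -2.67596691] 0.024854265033976062
[297.3 114.2] [284 105  27  20 297] [0.4549 0.2001 0.13  ]
[322.4 142.9] [310 127  25  33 798] [0.4467 0.1727 0.13  ]
orange 159
seal centre [0.51246616 0.21176634] r 0.051828080128978604 98
```

View pics/w3.png

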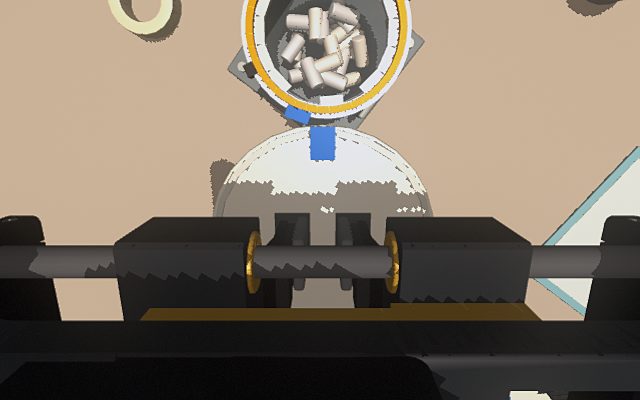

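```bash
python3 - <<'E'
from h import *
s=env.state(); c=env.camera_info("wrist")
im=cv2.imread("pics/w3.png")
hsv=cv2.cvtColor(im,cv2.COLOR_BGR2HSV); print(hsv[100,280],hsv[20,405],hsv[60:110:6,262].tolist())
m=cv2.inRange(hsv,(8,150,150),(28,255,255)); m[135:]=0
ys,xs=np.nonzero(m)
p=np.array([ray("wrist",u,v,.1345,c)[:2] for u,v in zip(xs,ys)])
for _ in range(6):
    A=np.c_[2*p,np.ones(len(p))]
    k,*_2=np.linalg.lstsq(A,(p**2).sum(1),rcond=None); r=np.sqrt(k[2]+k[0]**2+k[1]**2)
    d=np.linalg.norm(p-k[:2],axis=1)-r; p=p[abs(d)<.006]
print("seal centre",k[:2],"r",r,len(p))
mk=ray("wrist",297.3,114.2,.13,c)[:2]-k[:2]; print("mark ang",np.degrees(np.arctan2(mk[1],mk[0])),np.hypot(*mk))
for u,v in((331,100),(248,70)): q=ray("wrist",u,v,.13,c)[:2]-k[:2]; print(u,v,np.degrees(np.arctan2(q[1],q[0])),np.hypot(*q))
cv2.imwrite("pics/w3c.png",cv2.resize(im[0:135,225:425],None,fx=4,fy=4,interpolation=cv2.INTER_CUBIC))
E
```

```text
[110  13 242] [ 23 204 231] [[43, 8, 231], [13, 136, 163], [21, 205, 231], [21, 241, 233], [102, 5, 234], [15, 19, 81], [17, 23, 76], [16, 61, 202], [15, 62, 202]]
seal centre [0.51504376 0.21223791] r 0.053836010371672044 2025
mark ang -168.34877784631755 0.06109271060777188
331 100 -143.09545195781612 0.04712366162245524
248 70 146.5035025671267 0.062257878619941
```

View pics/w3c.png

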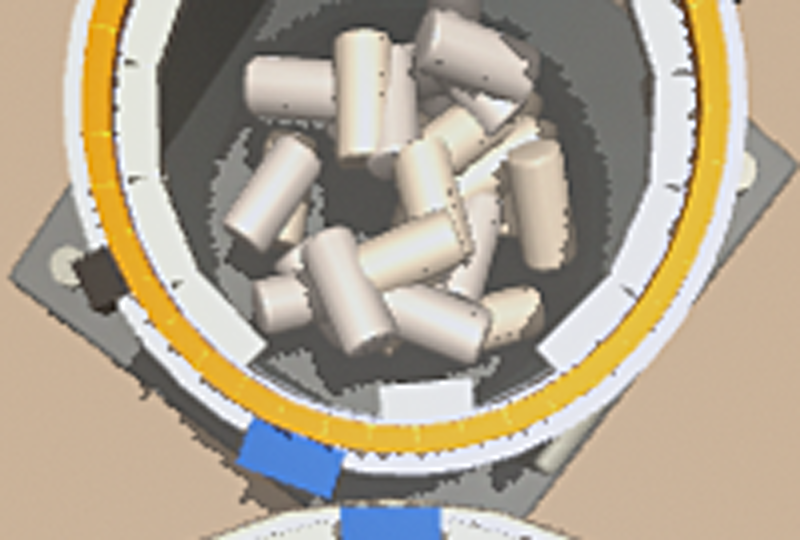

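The crop shows the notch gap (crop 265–380, about 375) directly inboard of the blue mark, at −168.3°. Mouth centre is about (0.5148, 0.2132). I'll move over it while turning +159.7°.

servo_tool --deltas '[{"translation": [20,10,0],"turn": 10,"fingers": 1},{"translation": [40,22,0],"turn": 20,"fingers": 1},{"translation": [60,34,0],"turn": 30,"fingers": 1},{"translation": [80,46,0],"turn": 40,"fingers": 1},{"translation": [95,55,0],"turn": 50,"fingers": 1},{"translation": [101,60,0],"turn": 60,"fingers": 1},{"translation": [101,60,0],"turn": 70,"fingers": 1},{"translation": [101,60,0],"turn": 80,"fingers": 1},{"translation": [101,60,0],"turn": 90,"fingers": 1},{"translation": [101,60,0],"turn": 100,"fingers": 1},{"translation": [101,60,0],"turn": 110,"fingers": 1},{"translation": [101,60,0],"turn": 120,"fingers": 1},{"translation": [101,60,0],"turn": 130,"fingers": 1},{"translation": [101,60,-10],"turn": 140,"fingers": 1},{"translation": [101,60,-30],"turn": 150,"fingers": 1},{"translation": [101,60,-50],"turn": 157,"fingers": 1},{"translation": [101,60,-60],"turn": 159.7,"fingers": 1},{"translation": [101,60,-60],"turn": 159.7,"fingers": 1},{"translation": [101,60,-60],"turn": 159.7,"fingers": 1}]'

```text
t: 8.25
eef_pos: [0.5156, 0.2131, 0.1886]
tcp_rot: [0.704, -0.071, 0.703, 0.072]
wrist_force: [-0.2, 0.2, -2.8]
grip_width: 0.0248
```

```bash
cat > st.py <<'E'
from h import *
s=env.state(); print(s["t"],(s["eef_pos"]*1e3).round(2),yaw(s)[0].round(2),s["q"].round(2),s["wrist_force"].round(2),s["torque"].round(3),s["grip_width"], yaw(s)[1][:,0].round(4))
E
python3 st.py
```

```text
8.25 [515.55 213.1  188.6 ] 101.6 [ 0.53  0.35 -1.15  1.72  0.33  1.29  1.08] [-0.19  0.22 -2.84] [ 0.148 -0.179 -0.056] 0.02481070294031549 [ 9.0e-04  1.7e-03 -1.0e+00]
```

servo_tool --deltas '[{"translation": [-0.7,0,-8],"turn": 0.2,"fingers": 1},{"translation": [-0.7,0,-16],"turn": 0.2,"fingers": 1},{"translation": [-0.7,0,-21],"turn": 0.2,"fingers": 1},{"translation": [-0.7,0,-24],"turn": 0.2,"fingers": 1},{"translation": [-0.7,0,-26],"turn": 0.2,"fingers": 1},{"translation": [-0.7,0,-27],"turn": 0.2,"fingers": 1},{"translation": [-0.7,0,-28],"turn": 0.2,"fingers": 1},{"translation": [-0.7,0,-28],"turn": 0.2,"fingers": 1},{"translation": [-0.7,0,-28],"turn": 0.2,"fingers": 1}]'

```text
t: 9.38
eef_pos: [0.5149, 0.2132, 0.1607]
tcp_rot: [0.704, -0.072, 0.703, 0.073]
wrist_force: [-0.4, 0.4, -2.7]
grip_width: 0.0246
```

```bash
python3 st.py
```

```text
9.375 [514.87 213.16 160.68] 101.8 [ 0.51  0.38 -1.13  1.75  0.36  1.24  1.06] [-0.35  0.42 -2.72] [ 0.15  -0.117  0.032] 0.024638395770584985 [ 0.001   0.0017 -1.    ]
```

TCP is 3.3 mm below ledge-rest height with no contact force, so the lugs look to be in the notches. Pressing on the seal.

servo_tool --deltas '[{"translation": [0,0,-2],"turn": 0,"fingers": 1},{"translation": [0,0,-3],"turn": 0,"fingers": 1},{"translation": [0,0,-4],"turn": 0,"fingers": 1},{"translation": [0,0,-5],"turn": 0,"fingers": 1},{"translation": [0,0,-5.5],"turn": 0,"fingers": 1},{"translation": [0,0,-6],"turn": 0,"fingers": 1},{"translation": [0,0,-6],"turn": 0,"fingers": 1},{"translation": [0,0,-6],"turn": 0,"fingers": 1}]'

```text
t: 10.38
eef_pos: [0.515, 0.2132, 0.155]
tcp_rot: [0.704, -0.072, 0.703, 0.073]
wrist_force: [-2.0, -1.6, 4.2]
grip_width: 0.0245
```

```bash
python3 st.py
```

```text
10.375 [514.97 213.17 154.95] 101.8 [ 0.51  0.38 -1.13  1.76  0.37  1.23  1.06] [-1.99 -1.64  4.19] [-0.282  0.394 -0.013] 0.024531594425804763 [ 0.0013  0.0016 -1.    ]
```

servo_tool --deltas '[{"translation": [0,0,-0.6],"turn": 0,"fingers": 1},{"translation": [0,0,-1.2],"turn": 0,"fingers": 1},{"translation": [0,0,-1.2],"turn": -2,"fingers": 1},{"translation": [0,0,-1.2],"turn": -5,"fingers": 1},{"translation": [0,0,-1.2],"turn": -8,"fingers": 1},{"translation": [0,0,-1.2],"turn": -10,"fingers": 1},{"translation": [0,0,-1.2],"turn": -10,"fingers": 1}]'

```text
t: 11.25
eef_pos: [0.5158, 0.214, 0.1545]
tcp_rot: [0.708, -0.011, 0.706, 0.012]
wrist_force: [-0.3, -0.9, 5.9]
grip_width: 0.0246
```

```bash
python3 st.py
```

```text
11.25 [515.82 213.99 154.54] 91.84 [ 0.48  0.37 -1.09  1.76  0.35  1.22  0.9 ] [-0.32 -0.92  5.92] [-0.04   0.1    0.267] 0.024599718818724133 [ 0.004   0.0025 -1.    ]
```

servo_tool --deltas '[{"translation": [-0.3,-0.3,-0.4],"turn": -4,"fingers": 1},{"translation": [-0.5,-0.5,-0.4],"turn": -8,"fingers": 1},{"translation": [-0.5,-0.5,-0.4],"turn": -12,"fingers": 1},{"translation": [-0.5,-0.5,-0.4],"turn": -16,"fingers": 1},{"translation": [-0.5,-0.5,-0.4],"turn": -20,"fingers": 1},{"translation": [-0.5,-0.5,-0.4],"turn": -24,"fingers": 1},{"translation": [-0.5,-0.5,-0.4],"turn": -28,"fingers": 1},{"translation": [-0.5,-0.5,-0.4],"turn": -30,"fingers": 1},{"translation": [-0.5,-0.5,-0.4],"turn": -30,"fingers": 1}]'

```text
t: 12.38
eef_pos: [0.5157, 0.2144, 0.1547]
tcp_rot: [0.688, 0.173, 0.684, -0.171]
wrist_force: [-1.4, -0.1, 5.2]
grip_width: 0.0247
```

```bash
python3 st.py
```

```text
12.375 [515.73 214.43 154.74] 61.9 [ 0.41  0.32 -0.99  1.76  0.29  1.2   0.41] [-1.35 -0.09  5.19] [-0.068  0.306  0.175] 0.02474571288163562 [ 0.0062  0.0014 -1.    ]
```

servo_tool --deltas '[{"translation": [-0.3,-0.5,-0.4],"turn": -1,"fingers": 1},{"translation": [-0.3,-0.5,-0.4],"turn": -2,"fingers": 1},{"translation": [-0.3,-0.5,-0.4],"turn": -3,"fingers": 1},{"translation": [-0.3,-0.5,-0.4],"turn": -4,"fingers": 1},{"translation": [-0.3,-0.5,-0.4],"turn": -5,"fingers": 1},{"translation": [-0.3,-0.5,-0.4],"turn": -5,"fingers": 1}]'

```text
t: 13.12
eef_pos: [0.5155, 0.2145, 0.1547]
tcp_rot: [0.68, 0.202, 0.676, -0.2]
wrist_force: [-2.4, -0.5, 5.6]
grip_width: 0.0245
```

```bash
python3 st.py
```

```text
13.125 [515.52 214.5  154.74] 56.97 [ 0.4   0.32 -0.98  1.77  0.28  1.2   0.33] [-2.37 -0.48  5.63] [-0.171  0.419  0.383] 0.024546588779076933 [ 0.0071  0.0013 -1.    ]
```

servo_tool --deltas '[{"translation": [-0.3,-0.5,-0.4],"turn": -0.7,"fingers": 1},{"translation": [-0.3,-0.5,-0.4],"turn": -1.4,"fingers": 1},{"translation": [-0.3,-0.5,-0.4],"turn": -2,"fingers": 1},{"translation": [-0.3,-0.5,-0.4],"turn": -2,"fingers": 1}]'

```text
t: 13.62
eef_pos: [0.5149, 0.214, 0.1546]
tcp_rot: [0.677, 0.213, 0.672, -0.211]
wrist_force: [-3.3, -2.3, 7.1]
grip_width: 0.0247
```

```bash
python3 st.py
```

```text
13.625 [514.91 213.99 154.64] 55.07 [ 0.39  0.31 -0.97  1.77  0.28  1.2   0.3 ] [-3.35 -2.33  7.11] [-0.536  0.698  0.541] 0.024710563494811075 [ 6.8e-03  1.0e-04 -1.0e+00]
```

Torque climbing (0.54 N m). A little further, without side shift.

servo_tool --deltas '[{"translation": [0.3,0.3,0],"turn": -0.8,"fingers": 1},{"translation": [0.3,0.3,0],"turn": -1.6,"fingers": 1},{"translation": [0.3,0.3,0],"turn": -2.4,"fingers": 1},{"translation": [0.3,0.3,0],"turn": -2.4,"fingers": 1}]'

```text
t: 14.12
eef_pos: [0.5145, 0.2136, 0.1547]
tcp_rot: [0.672, 0.225, 0.668, -0.226]
wrist_force: [-3.8, -3.4, 6.8]
grip_width: 0.025
```

```bash
python3 st.py
```

```text
14.125 [514.45 213.58 154.69] 52.79 [ 0.39  0.31 -0.96  1.77  0.28  1.2   0.26] [-3.84 -3.4   6.76] [-0.784  0.924  0.733] 0.025044795666557783 [ 0.0054 -0.0027 -1.    ]
```

```bash
python3 - <<'E'
from h import *
s=env.state();c=env.camera_info("wrist"); im=env.snapshot("wrist")
o=np.array([.5148,.2135])
hsv=cv2.cvtColor(im,cv2.COLOR_BGR2HSV)
m=cv2.inRange(hsv,(100,120,40),(125,255,255))
n,l,st,ce=cv2.connectedComponentsWithStats(m)
for i in range(1,n):
    if st[i,4]>30:
        p=ray("wrist",*ce[i],.136,c)[:2]-s["eef_pos"][:2]; print(ce[i].round(1),st[i],p.round(4),np.degrees(np.arctan2(p[1],p[0])),np.hypot(*p))
cv2.imwrite("pics/w4.png",im)
E
```

```text
[316.9 142.9] [304 126  26  34 787] [-0.0396  0.0268] 145.85060135348212 0.047827207012347044
[230.  156.3] [212 137  36  40 651] [-0.0599 -0.0106] -169.93380163236952 0.06083394632650995
```

View pics/w4.png

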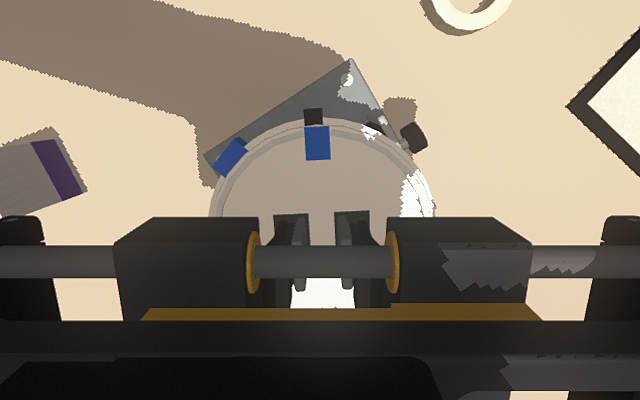

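The lid's blue mark (317,143) stands at the black rim mark (314,117). The lid has turned about 46° and is at its stop. Letting go.

servo_tool --deltas '[{"translation": [0,0,0],"turn": 0,"fingers": 0.6},{"translation": [0,0,0],"turn": 0,"fingers": 0.5},{"translation": [0,0,0],"turn": 0,"fingers": 0.3},{"translation": [0,0,0],"turn": 0,"fingers": 0},{"translation": [0,0,0],"turn": 0,"fingers": 0},{"translation": [0,0,0],"turn": 0,"fingers": 0},{"translation": [0,0,0],"turn": 0,"fingers": 0},{"translation": [0,0,0],"turn": 0,"fingers": 0}]'

```text
t: 15.18
eef_pos: [0.5144, 0.2136, 0.1547]
tcp_rot: [0.672, 0.225, 0.668, -0.226]
wrist_force: [-0.2, -0.5, 0.7]
grip_width: 0.0861
```

```bash
python3 - <<'E'
from h import *
exec(open("st.py").read())
c=env.camera_info("wrist"); im=env.snapshot("wrist"); cv2.imwrite("pics/w5.png",im)
E
```

```text
15.175 [514.45 213.62 154.66] 52.79 [ 0.39  0.31 -0.96  1.77  0.28  1.2   0.26] [-0.25 -0.48  0.68] [ 0.037 -0.184  0.015] 0.08612305292320473 [ 0.0054 -0.0026 -1.    ]
```

View pics/w5.png

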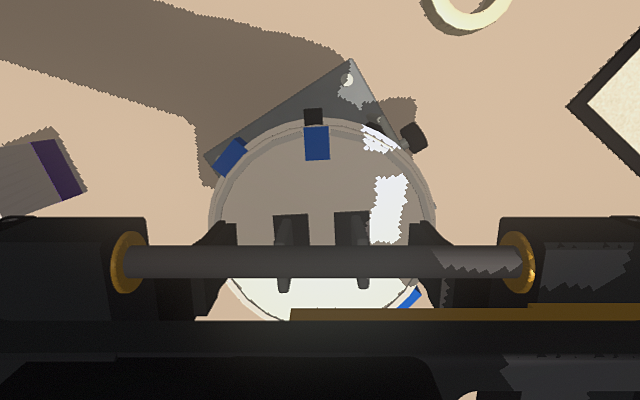

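Outcome on the tabs is ambiguous at this scale, so I'll compare enlarged crops before and after release.

```bash
python3 - <<'E'
import cv2,numpy as np
a=[cv2.resize(cv2.convertScaleAbs(cv2.imread(f"pics/{f}.png")[195:305,y:y+200],alpha=2,beta=20),None,fx=2.6*1.5,fy=2.6,interpolation=cv2.INTER_CUBIC) for f,y in(("w4",220),("w5",220))]
cv2.imwrite("pics/cmp.png",np.vstack(a))
E
```

```text
(no output)
```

View pics/cmp.png

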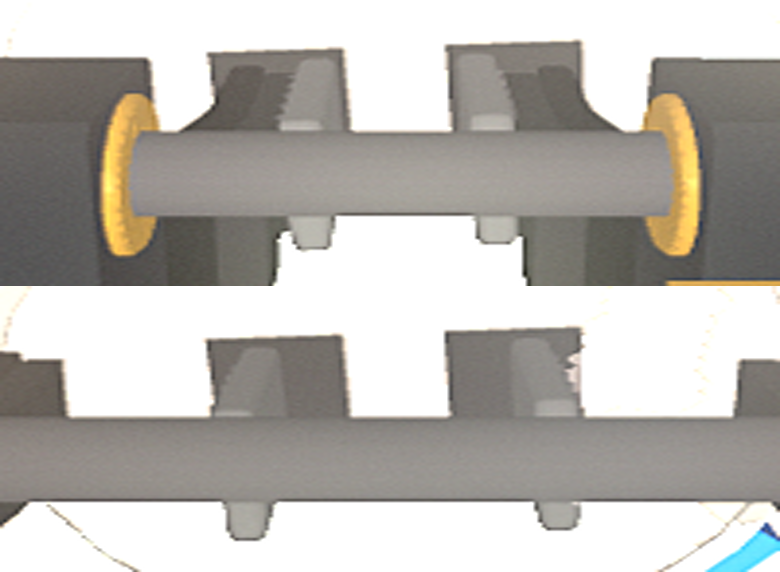

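The tabs (light bars) moved symmetrically outward, spacing 185→310 crop px. The ratio of 1.68 matches the expected 35/21 mm, so both have sprung out. Retreating straight up.

servo_tool --deltas '[{"translation": [0,0,10],"turn": 0,"fingers": 0},{"translation": [0,0,30],"turn": 0,"fingers": 0},{"translation": [0,0,60],"turn": 0,"fingers": 0},{"translation": [0,0,90],"turn": 0,"fingers": 0},{"translation": [0,0,90],"turn": 0,"fingers": 0},{"translation": [0,0,90],"turn": 0,"fingers": 0}]'

```text
t: 15.98
eef_pos: [0.5145, 0.2135, 0.2451]
tcp_rot: [0.672, 0.225, 0.668, -0.226]
wrist_force: [-0.7, 0.1, -0.2]
grip_width: 0.0868
```

```bash
python3 - <<'E'
from h import *
exec(open("st.py").read())
c=env.camera_info("wrist"); im=env.snapshot("wrist"); sc=env.snapshot("scene")
hsv=cv2.cvtColor(im,cv2.COLOR_BGR2HSV)
m=cv2.inRange(hsv,(100,120,40),(125,255,255))
n,l,st,ce=cv2.connectedComponentsWithStats(m)
for i in range(1,n):
    if st[i,4]>30: print(ce[i].round(1),st[i,4],ray("wrist",*ce[i],.136,c)[:2].round(4))
cv2.imwrite("pics/end.png",np.vstack([cv2.resize(im,(640,400))[:300],sc[100:390,:]]))
E
```

```text
15.975 [514.46 213.5  245.07] 52.78 [ 0.43  0.23 -1.    1.65  0.2   1.37  0.32] [-0.73  0.05 -0.2 ] [ 0.032 -0.122  0.016] 0.08681650186011847 [ 0.006  -0.0029 -1.    ]
[318.3 128.9] 327 [0.4749 0.2401]
[260.5 138.3] 276 [0.4545 0.202 ]
[381.5 238. ] 121 [0.5734 0.2282]
```

View pics/end.png

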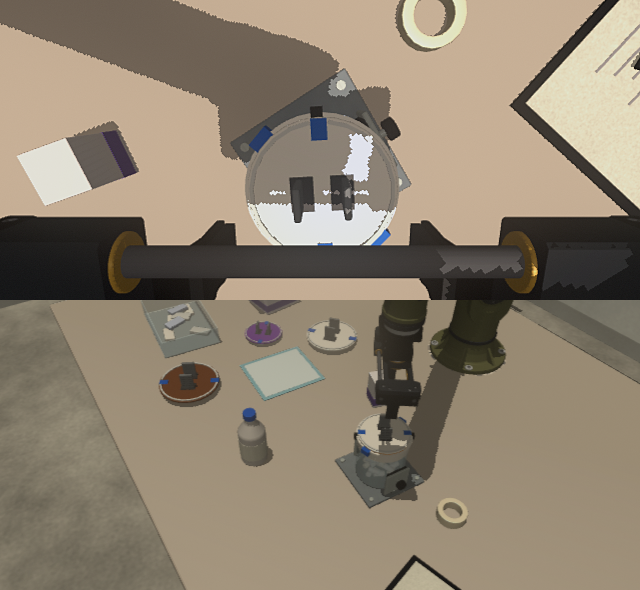

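The lid sits level in the mouth with its mark at the black mark, the tabs are out, the gripper is clear, and the bottle, carton and tape are in place. Handing in.

```bash
python3 -c "
from workcell import env
print(env.finish_job())"
```

```text
the job is handed in; nothing more can be done
None
```

I closed the swab canister and handed the job in at about 16 s of the 64 s allowed; the hand-in reported no verdict. I took the smaller white lid off the pad by its squeezed tabs and set it into the notches. I pressed it down with about 7–10 N, turned it clockwise until the torque climbed to 0.73 N m, and let go.

**Last checks:**
- **Turn:** the lid turned about 46° and its blue mark stands at the black rim mark. The tool itself turned about 49°, so the tabs slipped about 3° in the grip at the stop.
- **Tabs:** both sprang out evenly. Their spacing grew by a factor of 1.68, against an expected 35/21 = 1.67.
- **Height:** by the tool's height, the underside was about 9 mm below the rim just before release. I did not measure it again after letting go.
- **Clear of everything:** the wrist force is near zero with the gripper 90 mm above. The gel bottle, carton and tape roll look unmoved in the final pictures.

The two camera estimates of the mouth centre differed by about 1.7 mm. I used a value between them and the lid went in without resistance.

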